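# Slide the gel plate out of its groove and lay it in the tank

### The job

The violet glass gel plate lies sunk in the groove of its stand, its rear end held by two sprung cheeks, where its sides cannot be gripped: press a fingertip on top of it, firmly enough that it does not slip, and slide it out of the open end of the groove until a good third, but less than half, of it sticks out over the edge. Then pinch the overhanging part by its two long edges, lift it off and lay it down gently, flat, centred and squarely on the white pedestal of the gel tank, between the black and the red end, and let go. Glass cracks: press on it with no more than about 15 N, do not drop it, and leave the comb, the jar and the tip box where they are.

Things in the scene. Friction and masses are not known exactly. Their poses are not given: they have to be found in the camera images.
- plate_center (a point): centre of the violet glass plate, a flat rectangle 100 mm (its x) by 50 mm (its y) by 4 mm thick, about 50 g, loose; the point is half-way up its thickness. It starts lying in the groove of the stand, its x axis along the groove. Polished: it rubs on the stand far less than on a fingertip.
- stand: fixed stand of white and grey plastic, 120 mm (x) by 74 mm (y); origin: centre of its underside on the table, z up. In its top a groove, 54 mm wide and 4 mm deep, runs along x between two rails 10 mm wide and 56 mm high, level with the plate's top. It is open at the -x end; a blue wall 64 mm high closes it at x = +52 mm, 2 to 8 mm behind the plate.
- bed: the top of the stand: floor, rails and blue wall of the groove; origin and axes as the stand. It sits on stiff rubber and sinks 1 mm per 30 N. At x = +18 to +44 mm a yellow sprung cheek in each rail presses on the plate's long edge: they hold it back by about 2 N until 22 mm stick out. A fingertip pressed on with about 10 N carries it; under 7 N it may slip.
- groove_mouth (a point): middle of the open edge of the groove, on its floor, 52 mm above the table, 60 mm in -x from the stand's origin; axes as the stand: -x points out of the groove. Floor and rails end here; beyond there is only the table below.
- pedestal_top (a point): centre of the top of the white pedestal in the gel tank, 52 mm above the table. The pedestal is 106 mm along x and only 36 mm along y: the plate, laid along x, juts out 7 mm on either side, with room for fingers. x points from the black end block (inner face at x = -55 mm) to the red one (at +55 mm). Either end of the plate may point to red. Stiffly rubber-bedded: sinks 1 mm per 30 N.
- comb: white plastic gel comb lying on the table, 85 by 27 mm, 6 mm thick; bystander; origin about its middle, underside
- jar: glass jar with a blue cap, 52 mm across, about 80 mm high; bystander; origin at the centre of its underside
- tip_box: blue box of pipette tips, 120 by 85 mm, 53 mm high; bystander; origin at the centre of its underside
- plate: the same violet plate; origin at the centre of its underside, 2 mm below plate_center
- tank: the gel tank of clear acrylic, 190 by 150 mm, fixed; origin at the centre of its underside, below the pedestal, axes as pedestal_top. Black and red end blocks 150 mm wide, 60 mm high (8 mm above the pedestal). Clear side walls 71 mm either side of the middle, 30 mm high; floor 6 mm thick
There are look-alikes about, which are no part of the job. Leave any pink look-alike of the plate alone.

How it is judged (in metres and radians):
On the way, in this order (a step that is already met when the one before it is completed fails the run):
1. the plate, still lying flat on the stand, sticks out between 28 and 49 mm over the open edge of the groove (x of plate_center in the frame of stand between -0.059 and -0.038 m and z of plate_center in the frame of stand between 0.052 and 0.0562 m and angle between plate_center's own z axis and vertical below 0.05 rad and contact force between plate and bed above 0.05 N), for 0.2 s.
2. the plate is held by the fingers, lifted clear of the stand (contact force between the fingers and plate above 1 N and contact force between plate and stand below 0.01 N and height (world z) of plate_center above 0.07 m), for 0.2 s.
At the end, for the whole second after the job is handed in: The plate lies released and at rest, flat on the white pedestal between the black and the red end block: its centre within 6 mm along and 7 mm across of the pedestal's centre, tilted under 0.03 rad, its long axis within 0.12 rad of the pedestal's (x of plate_center in the frame of pedestal_top between -0.006 and 0.006 m and y of plate_center in the frame of pedestal_top between -0.007 and 0.007 m and z of plate_center in the frame of pedestal_top between 0 and 0.004 m and angle between plate_center's own z axis and vertical below 0.03 rad and angle between the x axis of plate_center and the x axis of pedestal_top, either way round below 0.12 rad and linear speed of plate below 0.01 m/s); the robot touches nothing.
It fails at once if the plate is pressed onto the bed of its stand or the tank with more than 20 N (contact force between plate and bed above 20 N or contact force between plate and tank above 20 N).
It fails at once if the fingers press on the stand with more than 25 N (contact force between the fingers and stand above 25 N).
It fails at once if the plate falls: its centre comes lower than 40 mm above the table (height (world z) of plate_center below 0.04 m).
It fails at once if the plate is dropped or flung: it moves faster than 0.3 m/s with no finger on it (contact force between the fingers and plate below 0.01 N and linear speed of plate above 0.3 m/s).
It fails at once if a bystander (comb, jar or tip box) is moved more than 20 mm (distance of any of comb, jar, tip_box from where it was at the start of the episode above 0.02 m).
It also fails if it takes over 67 s, if anything falls off the work surface, if the arm or the gripper's body presses on something with over 40 N, if the wrist force passes 120 N, or if a joint passes its speed limit or range.

### The arm

A 6-joint arm with a two-finger parallel gripper is mounted at the origin on the work surface. World frame = base frame: x ahead of the robot, y to its left, z up, the work surface at z = 0. Lengths are in mm, angles in rad, forces in N, time in s.
With the tool pointing down it reaches from about 300 to 750 mm from the base axis. Payload 8.5 kg.
Tool frame: the origin (TCP) lies on the centre line of the jaws, within the pads' length; the fingertips stand 8 mm ahead of it and the grasp point (between the pads) lies 11 mm behind it; z points along the fingers, y is the line along which they close (so a half turn about z gives the same grasp; the last joint's range is limited). The gripper opens to 88 mm and grips with 3 to 60 N. Pads are 18 mm wide; open, the fingers measure 123 mm over their backs; the gripper's body (75 mm by 187 mm) begins 45 mm behind the grasp point.
Start: joints at [-1.508, 0.381, 1.297, -0, 1.464, -0.215], TCP at [150.827, -528.897, 246.748] pointing down, gripper open.
Joint ranges: [-3.11, 3.11], [-0.89, 2.33], [0.22, 2.48], [-1.42, 4.56], [0.17, 2.85], [-2.88, 2.88]. Speed limits (rad/s): [2.39, 2.39, 3.14, 3.14, 3.14, 3.14].

### API

Orientations are given as [roll, pitch, yaw] about the fixed x, y, z axes, in that order (R = Rz(yaw) Ry(pitch) Rx(roll)).
In Python, from workcell import observe, viewer, r gives the robot as it stands.
- The arm moves only by the tool servo_tool, never from a script. Its argument "plan" is one flat list of numbers, 7 for each row, row after row: the turn, a rotation vector about the tool's x, y, z each as a share of 0.5 rad, from -1 to 1, then the shift along the tool's x, y, z each as a share of 0.6 m, from -1 to 1, then the opening, from -1 (shut) to 1 (fully open). In form: [ax, ay, az, x, y, z, hand, ax, ay, az, x, y, z, hand, ...]. A call has 1 to 5 rows; each row shifts and turns the commanded pose from where the row before left it, along the tool's axes as they then stand; what a row does not reach is not made up. A row lasts 1/8 s, in which the tool goes at most 62.5 mm and 10.7 degrees, less where a joint would pass 70% of its speed; a pose out of reach is approached as far as the arm can. A call with a number of a shift or a turn outside -1 to 1 is refused whole. A call with a gripper value outside its range is refused whole. The fingers move at their own pace and stop on an object; "newtons" is the grip in N (left out, the last holds). Time passes only in rows, so rows that do not move let the fingers close. It gives the time, the measured TCP pose, the force, the opening and the grip force at its end, in the units of the state.
- observe(): the state, without advancing time (a new reading comes with each control period).
- viewer.camera(name): name is "scene" or "side" or "wrist"; returns the picture (420x560x3 uint8, red, green, blue); there is no depth.
- viewer.camera_params(name): a dict with "fx", "fy", "cx", "cy" (pixels), "R" (3x3) and "t" (3): a world point X has camera coordinates R X + t; the wrist camera has in their place "tool_from_camera" (4x4, takes a point from camera to tool coordinates, whose origin is the TCP and whose axes are the flange's). Camera axes: x right, y down, z forward; pixel columns grow to the right and rows downward; lengths in mm; the calibration is good to about 2 mm. A picture is of the moment at which its call begins: read the wrist's pose just before it. camera_params takes no time and is no camera call.
- r.finish_job(): hands the job in; it is judged then, once.
The state is a dict: "t": time; "qpos": joint angles; "joint_vel": joint speeds; "joint_efforts": joint torques, N m; "tool_pos": TCP position; "ee_rot": TCP orientation; "force": force on the tool from outside, world axes, zero at the start; "ft_torque": the same for the moment, N m; "grip_width": opening from 0.0 (shut) to 1.0 (fully open); "grasp_force": force on a finger pad.
Only numpy, scipy, OpenCV 4.12 (cv2) and the standard library are available. Lean on these libraries where they do the work, as an engineer would, in place of code of your own. Each camera call takes 0.05 s, during which the arm holds its last target. There are 200 camera calls.

## Working session

There is one attempt and no reset: what is moved stays moved. The work goes in short steps, Python scripts to look and compute and a tool call to move; the robot and the scene stay as the last step left them, time stands still between calls to the robot, and variables do not carry over. Pictures are saved under pics/ and viewed, at most 10 in all, crops included, and the job is handed in when it is done.

Besides the shell and the picture viewer there is one more tool, called after "Request:" as name(argument=value, ...), one argument or row to a line, values as JSON. servo_tool: Moves the arm, as the interface text tells. Its arguments: {"type":"object","properties":{"plan":{"type":"array","items":{"type":"number","minimum":-1,"maximum":1}},"newtons":{"type":"number"}},"required":["plan"]}

```bash
mkdir -p pics; ls; python3 - <<'E'
from workcell import observe, viewer, r
import cv2, numpy as np
print(observe())
a=viewer.camera("scene"); b=viewer.camera("side")
cv2.imwrite("pics/scene.png",cv2.resize(a,(800,600),interpolation=cv2.INTER_CUBIC)[:,:,::-1])
cv2.imwrite("pics/side.png",cv2.resize(b,(800,600),interpolation=cv2.INTER_CUBIC)[:,:,::-1])
np.savez("im.npz",scene=a,side=b)
for n in ("scene","side","wrist"): print(n,viewer.camera_params(n))
E
```

```text
pics
{'t': 0.0, 'qpos': array([-1.50831559e+00,  3.81201016e-01,  1.29826601e+00, -2.09238736e-05,
        1.46359792e+00, -2.15294034e-01]), 'joint_vel': array([-1.93677257e-03,  1.42318882e-03, -7.14554582e-04, -1.34802863e-04,
       -3.28957334e-04, -3.62086751e-05]), 'joint_efforts': array([ 7.26506860e-04, -4.37926555e+01, -2.24555486e+01,  7.13825226e-02,
        3.51901178e-02, -1.05918416e-04]), 'tool_pos': array([ 150.7974936 , -528.63922158,  246.13329916]), 'ee_rot': array([-3.1401499e+00, -2.9421295e-04,  2.7777681e-01]), 'force': array([-0.80920245,  0.77543951, -0.15229879]), 'ft_torque': array([-0.00015222,  0.0124185 ,  0.0052555 ]), 'grasp_force': 0.0, 'grip_width': 1.0011789981243242}
scene {'fx': 541.1473212577248, 'fy': 541.1473212577248, 'cx': 277.37955387885637, 'cy': 214.45863101328214, 'R': array([[ 0.82578401,  0.56351598,  0.02303283],
       [ 0.37675618, -0.52079264, -0.76604817],
       [-0.41968506,  0.64126809, -0.64237037]]), 't': array([-462.32661002, -155.58628469, 1382.2378649 ])}
side {'fx': 421.6201268969206, 'fy': 421.6201268969206, 'cx': 273.7752696823297, 'cy': 210.84236897498747, 'R': array([[-0.95024935, -0.31106342,  0.01630075],
       [-0.17608835,  0.49328165, -0.85186038],
       [ 0.25694175, -0.81235015, -0.52351521]]), 't': array([501.64542159, 130.27588059, 720.03660755])}
wrist {'fx': 292.1527420086437, 'fy': 292.1527420086437, 'cx': 277.3737454039984, 'cy': 207.44501747250766, 'tool_from_camera': array([[-1.35348829e-04, -9.52659460e-01, -3.04039364e-01,
         7.93358144e+01],
       [ 9.99999202e-01, -5.10888997e-04,  1.15562179e-03,
         7.64694452e-01],
       [-1.25624440e-03, -3.04038965e-01,  9.52658769e-01,
        -1.38232482e+02],
       [ 0.00000000e+00,  0.00000000e+00,  0.00000000e+00,
         1.00000000e+00]])}
```

View pics/scene.png

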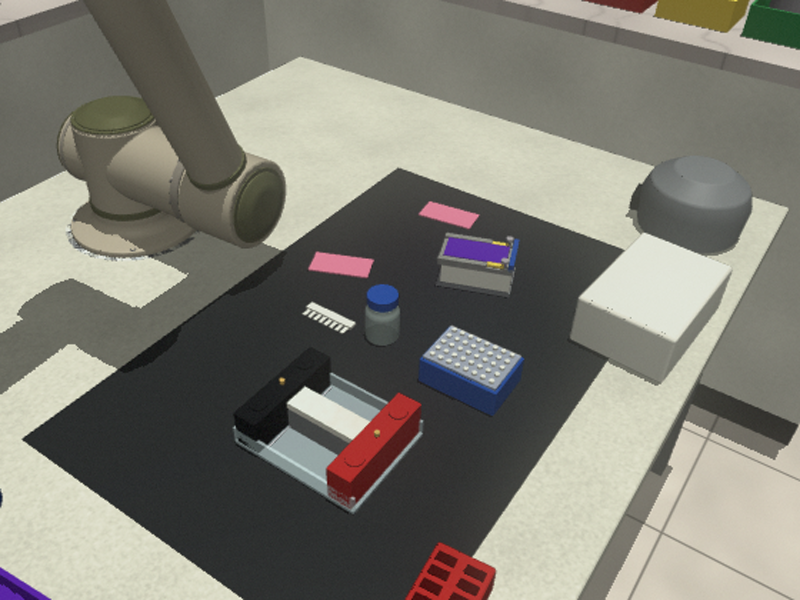

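View pics/side.png

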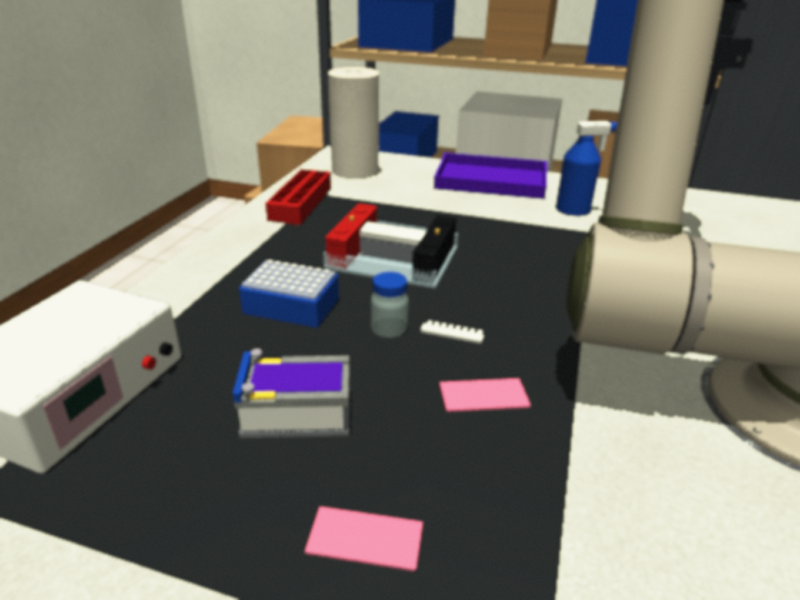

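The scene shows the violet plate in its stand at about (478,250), with the blue wall at (514,252) and the open end to the left. The side view has the plate at (297,377).

Things that could be mistaken for the plate:
- pink card at scene (340,265)
- pink card at scene (448,214)
- purple tray at scene (15,590) / side (490,175)

I choose the violet one in the white/grey stand. The white pedestal is at scene (327,413), between black (283,390) and red (375,450).

```bash
cat > h.py <<'E'
import numpy as np, cv2
from workcell import observe, viewer, r
from scipy.spatial.transform import Rotation as Rn
def ray(P,uv,z):
    uv=np.atleast_2d(uv).astype(float)
    d=np.c_[(uv[:,0]-P["cx"])/P["fx"],(uv[:,1]-P["cy"])/P["fy"],np.ones(len(uv))]
    R,t=P["R"],P["t"]; o=-R.T@t; D=d@R
    return (o+D*((z-o[2])/D[:,2])[:,None])[:,:2]
def wristP():
    s=observe(); im=viewer.camera("wrist"); P=dict(viewer.camera_params("wrist"))
    T=np.eye(4); T[:3,:3]=Rn.from_euler("xyz",s["ee_rot"]).as_matrix(); T[:3,3]=s["tool_pos"]
    M=np.linalg.inv(T@P["tool_from_camera"]); P["R"],P["t"]=M[:3,:3],M[:3,3]
    return im,P,s
def proj(P,X):
    c=np.atleast_2d(X)@P["R"].T+P["t"]; return np.c_[c[:,0]/c[:,2]*P["fx"]+P["cx"],c[:,1]/c[:,2]*P["fy"]+P["cy"]]
def blob(im,lo,hi,roi=None):
    m=cv2.inRange(cv2.cvtColor(im,cv2.COLOR_RGB2HSV),lo,hi)
    if roi: k=np.zeros_like(m); x0,y0,x1,y1=roi; k[y0:y1,x0:x1]=1; m*=k
    n,l,st,c=cv2.connectedComponentsWithStats(m); i=1+np.argmax(st[1:,4]); 
    return (l==i).astype(np.uint8)
def rect(P,m,z):
    ys,xs=np.nonzero(m); w=ray(P,np.c_[xs,ys],z); (c,sz,a)=cv2.minAreaRect(w.astype(np.float32)*1)
    return np.round(c,1),np.round(sz,1),round(a,2),np.round(w.mean(0),1)
E
python3 - <<'E'
from h import *
d=np.load("im.npz"); f=.7
for n,rv,rb in (("scene",(300,155,365,190),(350,155,368,195)),("side",(160,245,250,285),(160,240,182,285))):
    P=viewer.camera_params(n); im=d[n]
    v=blob(im,(125,120,60),(150,255,255),rv); print(n,"violet",v.sum(),rect(P,v,56))
    b=blob(im,(105,120,40),(122,255,255),rb); print("blue",b.sum(),rect(P,b,62))
rects={"scene":dict(white=(195,265,265,315),red=(225,270,300,355),black=(160,240,235,310)),"side":dict(white=(250,150,300,172),red=(225,140,265,185))}
for n in rects:
    P=viewer.camera_params(n); im=d[n]
    for k,roi in rects[n].items():
        if k=="white": m=blob(im,(0,0,150),(179,50,255),roi)
        elif k=="red": m=blob(im,(0,150,60),(8,255,255),roi)
        else: continue
        print(n,k,m.sum(),rect(P,m,52 if k=="white" else 60))
im=d["scene"]; 
P=viewer.camera_params("scene")
c1=cv2.resize(im[140:220,290:380],(400,356),interpolation=cv2.INTER_CUBIC)
c2=cv2.resize(im[235:365,155:305],(400,347),interpolation=cv2.INTER_CUBIC)
c=np.hstack([c1[:347],c2]); cv2.imwrite("pics/crop1.png",c[:,:,::-1])
E
```

```text
scene violet 531 (array([572.5, 206.7]), array([99.1, 49.9]), 20.91, array([570.7, 206.2]))
blue 76 (array([628.5, 225.8]), array([ 7.9, 83.7]), 21.01, array([628.9, 224.8]))
side violet 1203 (array([572.8, 206. ]), array([99.8, 48. ]), 19.35, array([571. , 205.8]))
blue 244 (array([627.4, 229.7]), array([11.9, 90.1]), 20.85, array([627.2, 230.9]))
scene white 1260 (array([ 590.7, -191. ]), array([ 58.4, 104.2]), 89.86, array([ 595.9, -193.5]))
scene red 2277 (array([ 675.9, -213.8]), array([ 55.9, 172.1]), 0.01, array([ 675.6, -218.1]))
side white 439 (array([ 592.9, -201.5]), array([ 59.1, 106.9]), 87.14, array([ 590.5, -199.8]))
side red 742 (array([ 657.7, -174.6]), array([ 63.7, 215.4]), 7.54, array([ 656.1, -165.5]))
```

View pics/crop1.png

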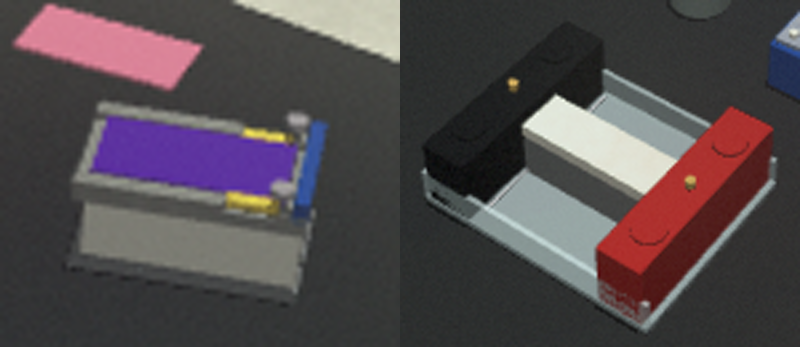

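Confirmed: the violet plate sits in the groove, with its open end towards the robot and the yellow cheeks and blue wall at the far end. Next I go over the tank for a wrist view, then on to the stand.

```bash
cat >> h.py <<'E'
def delta(x,y,z,yaw):
    s=observe(); p=s["tool_pos"]; R=Rn.from_euler("xyz",s["ee_rot"])
    d=R.inv().apply(np.array([x,y,z])-p)
    G=Rn.from_euler("xyz",[np.pi,0,yaw]); rv=(R.inv()*G).as_rotvec()
    print("shift mm tool",d.round(2),"shares",(d/600).round(4),"turn shares",(rv/.5).round(4),"rows",np.linalg.norm(d)/62.5,np.linalg.norm(rv)/.187)
E
python3 -c "
from h import *
delta(590,-195,200,.278)"
```

```text
shift mm tool [ 513.84 -200.4    46.58] shares [ 0.8564 -0.334   0.0776] turn shares [-0.0025 -0.0005 -0.0004] rows 8.856010411767617 0.007033632338743609
```

Request:
servo_tool(
  plan=[0, 0, 0, 0.09, -0.035, 0.008, 1, 0, 0, 0, 0.09, -0.035, 0.008, 1, 0, 0, 0, 0.09, -0.035, 0.008, 1, 0, 0, 0, 0.09, -0.035, 0.008, 1, 0, 0, 0, 0.09, -0.035, 0.008, 1],
)

```text
t: 0.72
tool_pos: [382.9, -352.5, 222.4]
ee_rot: [-3.141, 0.0, 0.278]
force: [0.1, -0.8, 0.4]
grip_width: 0.998
grasp_force: 0.0
```

Request:
servo_tool(
  plan=[0, 0, 0, 0.09, -0.035, 0.008, 1, 0, 0, 0, 0.09, -0.035, 0.008, 1, 0, 0, 0, 0.09, -0.035, 0.008, 1, 0, 0, 0, 0.09, -0.035, 0.008, 1, 0, 0, 0, 0.04, -0.015, 0.004, 1],
)

```text
t: 1.35
tool_pos: [588.6, -196.3, 200.2]
ee_rot: [-3.141, 0.001, 0.28]
force: [-0.3, 0.7, -0.5]
grip_width: 1.002
grasp_force: 0.0
```

Request:
servo_tool(
  plan=[0, 0, 0, 0, 0, 0, 1, 0, 0, 0, 0, 0, 0, 1],
)

```text
t: 1.6
tool_pos: [586.3, -199.2, 201.0]
ee_rot: [-3.141, 0.001, 0.277]
force: [-0.6, -0.6, -0.7]
grip_width: 1.002
grasp_force: 0.0
```

```bash
python3 - <<'E'
from h import *
im,P,s=wristP(); print(s["tool_pos"].round(1),s["ee_rot"].round(4),s["t"])
np.savez("w1.npz",im=im,R=P["R"],t=P["t"])
cv2.imwrite("pics/w1.png",im[:,:,::-1])
m=blob(im,(0,150,60),(8,255,255)); print("red",m.sum(),rect(P,m,60))
m=blob(im,(0,0,150),(179,50,255),tuple(int(v) for v in (180,120,380,330))); print("white",m.sum(),rect(P,m,52))
print(proj(P,[[590,-195,52]]))
delta(560,206,150,.354)
E
```

```text
[ 586.3 -199.2  201. ] [-3.1414e+00  6.0000e-04  2.7730e-01] 1.6
red 6498 (array([ 665.9, -202.6]), array([149.6,  35.8]), 89.7, array([ 666.4, -200.9]))
white 12342 (array([ 594. , -197.4]), array([132.7, 106.8]), 89.83, array([ 601. , -196.4]))
[[273.35182932 191.39821651]]
shift mm tool [  85.56 -397.15   51.21] shares [ 0.1426 -0.6619  0.0854] turn shares [-1.000e-04  7.000e-04 -1.545e-01] rows 6.551605554107957 0.41313366385305456
```

View pics/w1.png

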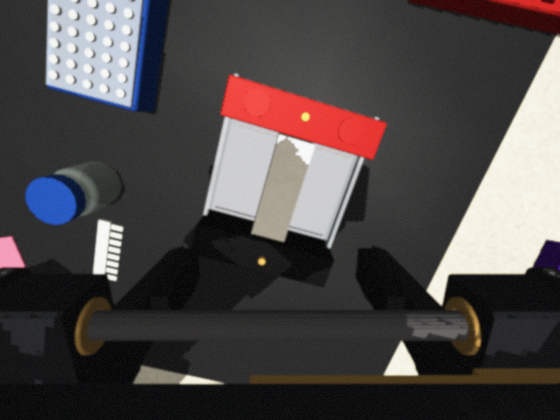

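The wrist view shows the red block at (303,117), its gold pin at (305,117) and the black block's pin at (262,261). The pedestal's bottom corners are at about (252,233) and (287,241).

```bash
python3 - <<'E'
from h import *
d=np.load("w1.npz"); im=d["im"]; P=dict(viewer.camera_params("wrist")); P["R"],P["t"]=d["R"],d["t"]
m=blob(im,(0,150,60),(8,255,255)); ys,xs=np.nonzero(m); w=ray(P,np.c_[xs,ys],60)
hull=cv2.convexHull(w.astype(np.float32)); print(cv2.boxPoints(cv2.minAreaRect(hull)).round(1).tolist())
print("pins",ray(P,[[305,117],[262,261]],63).round(1).tolist())
print("ped corners",ray(P,[[281,140],[252,233],[312,152],[287,241]],52).round(1).tolist())
# beige/white pedestal mask: low-sat warm
hsv=cv2.cvtColor(im,cv2.COLOR_RGB2HSV); print(hsv[200,275],hsv[200,240],hsv[150,290],hsv[150,240])
lab=cv2.cvtColor(im,cv2.COLOR_RGB2LAB).astype(int); k=((lab[...,2]>131)&(lab[...,0]>90)&(abs(lab[...,1]-128)<8)).astype(np.uint8)
k[:125]=0;k[245:]=0;k[:,:230]=0;k[:,330:]=0
n,l,st,c=cv2.connectedComponentsWithStats(k); i=1+np.argmax(st[1:,4]); k=(l==i); print("ped",k.sum(),rect(P,k,52))
E
```

```text
[[647.5999755859375, -277.29998779296875], [683.4000244140625, -277.5], [684.2000122070312, -127.9000015258789], [648.4000244140625, -127.69999694824219]]
pins [[667.4, -203.2], [516.6, -203.3]]
ped corners [[641.1, -188.3], [539.9, -185.5], [638.4, -220.5], [541.2, -223.9]]
[ 20  32 169] [120   4 208] [ 21  33 164] [120   5 207]
ped 3297 (array([ 592.8, -202.7]), array([ 37.1, 107.7]), 89.56, array([ 590.2, -201.6]))
```

Request:
servo_tool(
  plan=[0, 0, -0.15, 0.02, -0.095, 0.012, 1, 0, 0, 0, 0.02, -0.095, 0.012, 1, 0, 0, 0, 0.02, -0.095, 0.012, 1, 0, 0, 0, 0.02, -0.095, 0.012, 1, 0, 0, 0, 0.02, -0.095, 0.012, 1],
)

```text
t: 2.28
tool_pos: [548.5, 90.6, 165.4]
ee_rot: [3.141, -0.001, 0.351]
force: [0.1, 0.2, -0.5]
grip_width: 1.002
grasp_force: 0.0
```

Request:
servo_tool(
  plan=[0, 0, 0, 0.02, -0.095, 0.012, 1, 0, 0, 0, 0.02, -0.09, 0.012, 1, 0, 0, 0, 0, 0, 0, 1, 0, 0, 0, 0, 0, 0, 1],
)

```text
t: 2.78
tool_pos: [533.5, 201.3, 151.1]
ee_rot: [3.141, -0.0, 0.352]
force: [0.2, 0.5, -0.5]
grip_width: 0.996
grasp_force: 0.0
```

```bash
python3 - <<'E'
from h import *
im,P,s=wristP(); print(s["tool_pos"].round(1),s["ee_rot"].round(4),s["t"])
np.savez("w2.npz",im=im,R=P["R"],t=P["t"])
cv2.imwrite("pics/w2.png",cv2.resize(im,(800,600),interpolation=cv2.INTER_CUBIC)[:,:,::-1])
m=blob(im,(125,120,40),(150,255,255)); print("violet",m.sum(),rect(P,m,56))
m=blob(im,(105,120,30),(124,255,255)); print("blue",m.sum(),rect(P,m,64))
E
```

```text
[533.5 201.3 151.1] [ 3.1412e+00 -3.0000e-04  3.5180e-01] 2.775
violet 7592 (array([573.4, 205.8]), array([99.6, 49.7]), 20.64, array([576.2, 206.9]))
blue 6002 (array([654.8,  57.2]), array([123.8,  68.5]), 36.5, array([669.3,  60.9]))
```

View pics/w2.png

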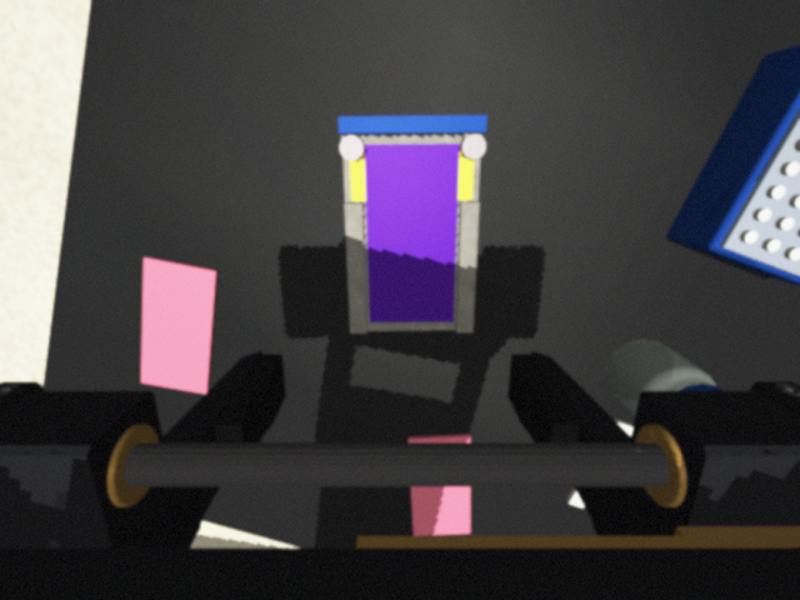

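The wrist view shows the plate filling the groove from row 145 to 322, columns 366–456. The rail ends are at row 332 and the blue wall's top at rows 116–134. The stand frame follows from these.

```bash
python3 - <<'E'
from h import *
d=np.load("w2.npz"); im=d["im"]; P=dict(viewer.camera_params("wrist")); P["R"],P["t"]=d["R"],d["t"]
a=0.360; C=np.array([573.4,205.8]); E=np.array([[np.cos(a),np.sin(a)],[-np.sin(a),np.cos(a)]])
f=lambda uv,z:print(z,((ray(P,np.array(uv)*.7,z)-C)@E.T).round(1).tolist())
f([[349,332],[368,332],[457,331],[473,331]],56)   # rail ends
f([[370,322],[453,322],[366,145],[458,144]],56)   # plate corners
f([[338,117],[487,116],[340,134],[485,133]],64)   # wall top
delta(*(C+E.T@[8,0]),70,a)
E
```

```text
56 [[-56.4, 37.4], [-56.5, 25.9], [-56.3, -27.8], [-56.4, -37.4]]
56 [[-50.0, 24.5], [-50.5, -25.2], [49.6, 23.9], [49.7, -24.5]]
64 [[62.5, 36.9], [62.4, -37.3], [54.6, 36.3], [54.5, -36.8]]
shift mm tool [46.91  8.97 81.14] shares [0.0782 0.0149 0.1352] turn shares [ 0.0007 -0.0009 -0.0182] rows 1.5063862440263167 0.04865345079899176
```

Request:
servo_tool(
  plan=[0, 0, -0.018, 0.026, 0.005, 0.045, -1, 0, 0, 0, 0.026, 0.005, 0.045, -1, 0, 0, 0, 0.026, 0.005, 0.04, -1, 0, 0, 0, 0, 0, 0, -1, 0, 0, 0, 0, 0, 0, -1],
  newtons=20,
)

```text
t: 3.45
tool_pos: [580.5, 209.6, 73.8]
ee_rot: [3.141, -0.001, 0.361]
force: [-0.5, 0.4, -0.3]
grip_width: 0.456
grasp_force: 0.0
```

```bash
python3 - <<'E'
from h import *
s=observe(); print(s["force"],s["grip_width"],s["grasp_force"])
a=0.360; delta(573.4+8*np.cos(a),205.8+8*np.sin(a),65,a)
E
```

```text
[-0.5374048   0.36661421 -0.25147283] 0.45583498150375545 0.0
shift mm tool [0.05 1.02 8.83] shares [0.0001 0.0017 0.0147] turn shares [ 0.0005 -0.0019  0.0011] rows 0.14219500389008663 0.005947374476417401
```

Request:
servo_tool(
  plan=[0, 0, 0, 0, 0.0015, 0.003, -1, 0, 0, 0, 0, 0, 0.002, -1, 0, 0, 0, 0, 0, 0.002, -1, 0, 0, 0, 0, 0, 0.002, -1, 0, 0, 0, 0, 0, 0.002, -1],
)

```text
t: 4.08
tool_pos: [580.6, 209.7, 66.0]
ee_rot: [-3.142, 0.0, 0.362]
force: [0.0, -0.9, 0.0]
grip_width: 0.008
grasp_force: 0.0
```

Request:
servo_tool(
  plan=[0, 0, 0, 0, 0, 0, -1, 0, 0, 0, 0, 0, 0.001, -1, 0, 0, 0, 0, 0, 0, -1, 0, 0, 0, 0, 0, 0, -1],
)

```text
t: 4.58
tool_pos: [580.6, 209.6, 65.6]
ee_rot: [3.142, -0.0, 0.362]
force: [0.1, 0.0, -0.7]
grip_width: 0.007
grasp_force: 0.0
```

Request:
servo_tool(
  plan=[0, 0, 0, 0, 0, 0.0005, -1, 0, 0, 0, 0, 0, 0.0005, -1, 0, 0, 0, 0, 0, 0, -1],
)

```text
t: 4.95
tool_pos: [580.6, 209.6, 64.9]
ee_rot: [3.142, 0.0, 0.362]
force: [0.1, 0.3, -0.4]
grip_width: 0.008
grasp_force: 0.0
```

Request:
servo_tool(
  plan=[0, 0, 0, 0, 0, 0.0005, -1, 0, 0, 0, 0, 0, 0, -1],
)

```text
t: 5.2
tool_pos: [580.6, 209.6, 64.6]
ee_rot: [-3.142, 0.0, 0.362]
force: [0.3, -0.2, 0.4]
grip_width: 0.003
grasp_force: 0.0
```

Request:
servo_tool(
  plan=[0, 0, 0, 0, 0, 0.0005, -1, 0, 0, 0, 0, 0, 0, -1],
)

```text
t: 5.45
tool_pos: [580.6, 209.6, 64.4]
ee_rot: [3.142, -0.0, 0.362]
force: [-0.6, -0.7, -0.1]
grip_width: 0.005
grasp_force: 0.3
```

Request:
servo_tool(
  plan=[0, 0, 0, 0, 0, 0.0005, -1, 0, 0, 0, 0, 0, 0, -1],
)

```text
t: 5.7
tool_pos: [580.6, 209.7, 64.3]
ee_rot: [3.141, -0.0, 0.362]
force: [-1.5, -0.4, 4.7]
grip_width: 0.005
grasp_force: 1.8
```

Request:
servo_tool(
  plan=[0, 0, 0, 0, 0, 0.0005, -1, 0, 0, 0, 0, 0, 0, -1],
)

```text
t: 5.95
tool_pos: [580.7, 209.7, 64.2]
ee_rot: [3.141, -0.0, 0.362]
force: [-2.2, -0.1, 5.6]
grip_width: 0.006
grasp_force: 2.9
```

Request:
servo_tool(
  plan=[0, 0, 0, 0, 0, 0.0005, -1, 0, 0, 0, 0, 0, 0, -1],
)

```text
t: 6.2
tool_pos: [580.7, 209.7, 64.1]
ee_rot: [3.141, -0.001, 0.362]
force: [-2.2, 0.2, 7.5]
grip_width: 0.007
grasp_force: 3.8
```

Request:
servo_tool(
  plan=[0, 0, 0, 0, 0, 0.0007, -1, 0, 0, 0, 0, 0, 0, -1],
)

```text
t: 6.45
tool_pos: [580.7, 209.7, 64.1]
ee_rot: [3.141, -0.001, 0.362]
force: [-4.5, -0.6, 10.3]
grip_width: 0.007
grasp_force: 5.0
```

Request:
servo_tool(
  plan=[0, 0, 0, -0.001, 0, 0, -1, 0, 0, 0, -0.002, 0, 0, -1, 0, 0, 0, -0.002, 0, 0, -1, 0, 0, 0, -0.002, 0, 0, -1],
)

```text
t: 6.95
tool_pos: [578.2, 208.5, 64.2]
ee_rot: [3.141, -0.005, 0.362]
force: [2.2, 0.8, 6.6]
grip_width: 0.005
grasp_force: 3.2
```

Request:
servo_tool(
  plan=[0, 0, 0, 0, 0, 0.0009, -1, 0, 0, 0, 0, 0, 0, -1],
)

```text
t: 7.2
tool_pos: [578.1, 208.5, 64.0]
ee_rot: [3.141, -0.005, 0.362]
force: [0.9, 0.2, 9.4]
grip_width: 0.004
grasp_force: 4.9
```

Request:
servo_tool(
  plan=[0, 0, 0, -0.002, 0, 0.0003, -1, 0, 0, 0, -0.002, 0, 0, -1, 0, 0, 0, -0.002, 0, 0, -1, 0, 0, 0, -0.002, 0, 0, -1],
)

```text
t: 7.7
tool_pos: [574.3, 206.9, 64.1]
ee_rot: [3.141, -0.007, 0.362]
force: [3.3, 2.2, 8.9]
grip_width: 0.003
grasp_force: 4.7
```

Request:
servo_tool(
  plan=[0, 0, 0, -0.002, 0, 0.0004, -1, 0, 0, 0, -0.002, 0, 0, -1, 0, 0, 0, -0.002, 0, 0, -1, 0, 0, 0, -0.002, 0, 0, -1, 0, 0, 0, -0.002, 0, 0, -1],
)

```text
t: 8.32
tool_pos: [568.9, 204.8, 64.0]
ee_rot: [3.14, -0.007, 0.362]
force: [3.8, 0.8, 9.5]
grip_width: 0.008
grasp_force: 5.2
```

```bash
cat >> h.py <<'E'
def plate():
    im,P,s=wristP(); m=blob(im,(125,120,30),(150,255,255)); ys,xs=np.nonzero(m); a=.360
    w=ray(P,np.c_[xs,ys],56)-[573.4,205.8]; u=w@[np.cos(a),np.sin(a)]; t=(s["tool_pos"][:2]-[573.4,205.8])@[np.cos(a),np.sin(a)]
    print("plate far edge moved",np.percentile(u,99.7).round(1)-49.3,"tool moved",t.round(1)-8,s["force"].round(1),s["t"]); return im
E
python3 -c "
from h import *
plate()"
```

```text
plate far edge moved -11.299999999999997 tool moved -12.6 [3.8 0.8 9.5] 8.325
```

Request:
servo_tool(
  plan=[0, 0, 0, -0.002, 0, 0.0002, -1, 0, 0, 0, -0.003, 0, 0, -1, 0, 0, 0, -0.003, 0, 0, -1, 0, 0, 0, -0.003, 0, 0, -1, 0, 0, 0, -0.003, 0, 0, -1],
)

```text
t: 9.0
tool_pos: [561.2, 201.8, 64.0]
ee_rot: [3.14, -0.008, 0.362]
force: [4.2, 1.3, 11.6]
grip_width: 0.006
grasp_force: 5.5
```

Request:
servo_tool(
  plan=[0, 0, 0, -0.003, 0, 0, -1, 0, 0, 0, -0.003, 0, 0, -1, 0, 0, 0, -0.003, 0, 0, -1, 0, 0, 0, 0, 0, 0, -1],
)

```text
t: 9.5
tool_pos: [556.0, 199.8, 64.0]
ee_rot: [3.14, -0.007, 0.362]
force: [2.8, 1.3, 11.4]
grip_width: 0.004
grasp_force: 5.9
```

```bash
python3 -c "
from h import *
plate()"
```

```text
plate far edge moved -25.199999999999996 tool moved -26.4 [ 2.8  1.3 11.4] 9.5
```

Plate carried 25 mm; another 20 mm to go.

Request:
servo_tool(
  plan=[0, 0, 0, -0.003, 0, 0, -1, 0, 0, 0, -0.003, 0, 0, -1, 0, 0, 0, -0.003, 0, 0, -1, 0, 0, 0, -0.003, 0, 0, -1, 0, 0, 0, 0, 0, 0, -1],
)

```text
t: 10.18
tool_pos: [549.0, 197.2, 63.9]
ee_rot: [3.14, -0.007, 0.362]
force: [2.0, 1.0, 13.1]
grip_width: 0.008
grasp_force: 6.2
```

Request:
servo_tool(
  plan=[0, 0, 0, -0.003, 0, 0, -1, 0, 0, 0, -0.003, 0, 0, -1, 0, 0, 0, -0.003, 0, 0, -1, 0, 0, 0, -0.003, 0, 0, -1, 0, 0, 0, 0, 0, 0, -1],
)

```text
t: 10.8
tool_pos: [542.3, 194.7, 63.9]
ee_rot: [3.14, -0.007, 0.362]
force: [2.1, 0.5, 12.7]
grip_width: 0.006
grasp_force: 6.2
```

```bash
python3 -c "
from h import *
plate()"
```

```text
plate far edge moved -39.699999999999996 tool moved -41.0 [ 2.1  0.5 12.7] 10.8
```

Request:
servo_tool(
  plan=[0, 0, 0, -0.003, 0, -0.0003, -1, 0, 0, 0, -0.003, 0, 0, -1, 0, 0, 0, -0.003, 0, 0, -1, 0, 0, 0, 0, 0, 0, -1],
)

```text
t: 11.35
tool_pos: [537.2, 192.7, 63.9]
ee_rot: [3.14, -0.006, 0.362]
force: [1.9, 0.9, 11.6]
grip_width: 0.006
grasp_force: 5.9
```

Request:
servo_tool(
  plan=[0, 0, 0, 0, 0, -0.002, -1, 0, 0, 0, 0, 0, -0.004, -1, 0, 0, 0, 0, 0, -0.02, -1, 0, 0, 0, -0.03, 0, -0.05, 1, 0, 0, 0, -0.03, 0, -0.03, 1],
)

```text
t: 11.98
tool_pos: [501.3, 179.6, 127.2]
ee_rot: [3.141, -0.001, 0.362]
force: [0.3, 0.3, -0.1]
grip_width: 0.206
grasp_force: 0.0
```

Request:
servo_tool(
  plan=[0, 0, 0, 0, 0, 0, 1, 0, 0, 0, 0, 0, 0, 1, 0, 0, 0, 0, 0, 0, 1, 0, 0, 0, 0, 0, 0, 1],
)

```text
t: 12.48
tool_pos: [501.6, 179.8, 125.1]
ee_rot: [-3.141, 0.001, 0.362]
force: [-0.3, 0.0, 0.7]
grip_width: 0.661
grasp_force: 0.0
```

```bash
python3 - <<'E'
from h import *
im,P,s=wristP(); np.savez("w3.npz",im=im,R=P["R"],t=P["t"]); print(s["tool_pos"].round(1),s["ee_rot"].round(3),s["t"],s["force"],s["grip_width"])
cv2.imwrite("pics/w3.png",im[:,:,::-1])
m=blob(im,(125,120,30),(150,255,255)); print("violet",m.sum(),rect(P,m,56))
E
```

```text
[501.6 179.8 125.1] [-3.141e+00  1.000e-03  3.620e-01] 12.475 [-0.30178349  0.04060065  0.70246301] 0.6607442211201516
violet 9247 (array([528.2, 188.7]), array([100. ,  51.5]), 20.7, array([530.9, 189.7]))
```

View pics/w3.png

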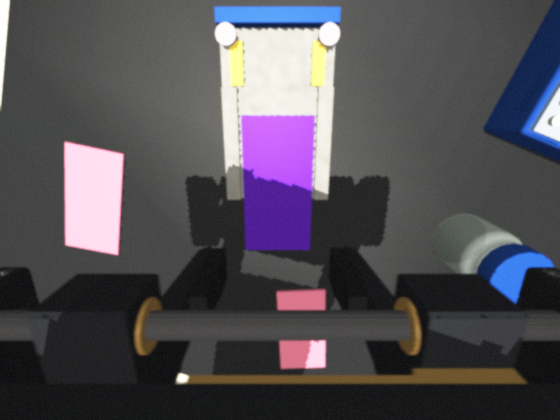

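The violet plate is straight, with rows 116–249 visible. The rails end at row ~198, so about 41 mm sticks out, and the plate centre is at stand x ≈ -51. Now I grip the overhang 24 mm from the plate's centre.

```bash
python3 - <<'E'
from h import *
delta(528.2-24*np.cos(.361),188.7-24*np.sin(.361),44,.361)
E
```

```text
shift mm tool [ 4.12  1.05 81.21] shares [0.0069 0.0017 0.1354] turn shares [-0.0004  0.0016  0.0017] rows 1.301183643054689 0.00629401740988528
```

Request:
servo_tool(
  plan=[0, 0, 0, 0.007, 0.0017, 0, 1, 0, 0, 0, 0, 0, 0, 1, 0, 0, 0, 0, 0, 0, 1, 0, 0, 0, 0, 0, 0.03, 1, 0, 0, 0, 0, 0, 0.03, 1],
)

```text
t: 13.15
tool_pos: [505.8, 180.2, 89.5]
ee_rot: [3.141, -0.001, 0.362]
force: [0.8, -0.6, 0.5]
grip_width: 0.997
grasp_force: 0.0
```

Request:
servo_tool(
  plan=[0, 0, 0, 0, 0, 0.03, 1, 0, 0, 0, 0, 0, 0.025, 1, 0, 0, 0, 0, 0, 0.015, 1, 0, 0, 0, 0, 0, 0.005, 1, 0, 0, 0, 0, 0, 0, 1],
)

```text
t: 13.78
tool_pos: [505.9, 180.3, 44.9]
ee_rot: [3.142, -0.0, 0.362]
force: [-0.7, 0.2, -0.2]
grip_width: 1.002
grasp_force: 0.0
```

```bash
python3 - <<'E'
from h import *
s=observe(); print(s["force"],s["grip_width"])
delta(528.2-24*np.cos(.361),188.7-24*np.sin(.361),44,.361)
E
```

```text
[-0.67537173  0.18213967 -0.1875902 ] 1.0024949701335895
shift mm tool [-0.19 -0.04  0.92] shares [-0.0003 -0.0001  0.0015] turn shares [ 0.0002 -0.0007  0.0016] rows 0.014987807175407361 0.004739371683603241
```

Request:
servo_tool(
  plan=[0, 0, 0, 0, 0, 0.0015, 0.1, 0, 0, 0, 0, 0, 0, 0.1, 0, 0, 0, 0, 0, 0, 0.1, 0, 0, 0, 0, 0, 0, 0.1, 0, 0, 0, 0, 0, 0, 0.1],
  newtons=15,
)

```text
t: 14.4
tool_pos: [505.8, 180.2, 43.9]
ee_rot: [3.142, -0.0, 0.362]
force: [0.3, 0.8, 0.4]
grip_width: 0.559
grasp_force: 15.0
```

Request:
servo_tool(
  plan=[0, 0, 0, 0, 0, 0, 0.0, 0, 0, 0, 0, 0, 0, -0.2, 0, 0, 0, 0, 0, 0, -1, 0, 0, 0, 0, 0, 0, -1, 0, 0, 0, 0, 0, 0, -1],
)

```text
t: 15.02
tool_pos: [505.8, 180.2, 43.8]
ee_rot: [3.142, -0.0, 0.362]
force: [1.2, 0.2, 0.1]
grip_width: 0.56
grasp_force: 15.0
```

Request:
servo_tool(
  plan=[0, 0, 0, 0, 0, -0.003, -1, 0, 0, 0, 0, 0, -0.006, -1, 0, 0, 0, 0, 0, -0.015, -1, 0, 0, 0, 0, 0, -0.02, -1, 0, 0, 0, 0, 0, -0.025, -1],
  newtons=22,
)

```text
t: 15.65
tool_pos: [505.8, 180.2, 86.3]
ee_rot: [3.142, -0.0, 0.362]
force: [0.4, 0.6, -0.9]
grip_width: 0.558
grasp_force: 22.0
```

Request:
servo_tool(
  plan=[0, 0, 0, 0, 0, -0.025, -1, 0, 0, 0, 0, 0, -0.02, -1, 0, 0, 0, 0, 0, -0.006, -1, 0, 0, 0, 0, 0, 0, -1, 0, 0, 0, 0, 0, 0, -1],
)

```text
t: 16.27
tool_pos: [505.5, 180.2, 115.3]
ee_rot: [-3.141, 0.001, 0.362]
force: [-0.7, -0.4, -0.4]
grip_width: 0.557
grasp_force: 22.0
```

```bash
python3 - <<'E'
from h import *
im,P,s=wristP(); np.savez("w4.npz",im=im,R=P["R"],t=P["t"]); print(s["tool_pos"].round(1),s["ee_rot"].round(3),s["t"],s["force"],s["grip_width"],s["grasp_force"])
cv2.imwrite("pics/w4.png",im[:,:,::-1])
m=blob(im,(125,100,20),(150,255,255)); z=s["tool_pos"][2]+13; print("violet",m.sum(),rect(P,m,z))
T=Rn.from_euler("xyz",s["ee_rot"]); ys,xs=np.nonzero(m); w=ray(P,np.c_[xs,ys],z); q=T.inv().apply(np.c_[w,np.full(len(w),z)]-s["tool_pos"])
b=cv2.minAreaRect(q[:,:2].astype(np.float32)); print("in tool",b)
E
```

```text
[505.5 180.2 115.3] [-3.141e+00  1.000e-03  3.620e-01] 16.275 [-0.68016802 -0.37847091 -0.41036902] 0.5570000414354012 21.999917551875114
violet 20625 (array([533.5, 190.3]), array([90.7, 51.6]), 21.65, array([537.7, 191.8]))
in tool ((29.66079330444336, 0.4485931396484375), (51.61137390136719, 90.72409057617188), 89.0746841430664)
```

View pics/w4.png

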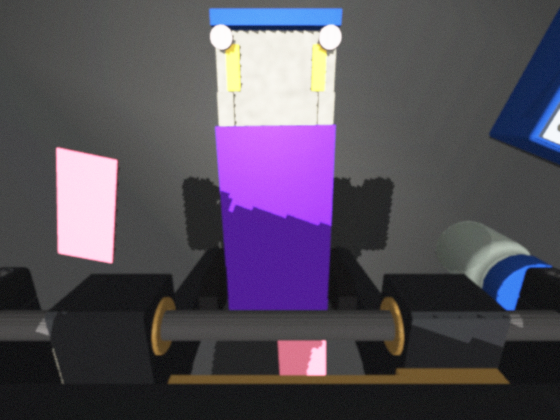

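The plate is held flat between the fingers, far edge at row 126. I check the tilt from its width profile and work out the way to the pedestal.

```bash
cat >> h.py <<'E'
def tilt(im,P,s):
    m=blob(im,(125,100,20),(150,255,255)); T=Rn.from_euler("xyz",s["ee_rot"]); C=viewer.camera_params("wrist")["tool_from_camera"]
    pts=[]
    ys=np.nonzero(m.any(1))[0]
    for y in range(ys[0]+3,min(ys[-1]-3,300)):
        x=np.nonzero(m[y])[0]; wd=x[-1]-x[0]+1; Z=P["fx"]*50/wd
        pts.append((C@[0,(y-P["cy"])/P["fy"]*Z,Z,1])[[0,2]])
    pts=np.array(pts); k=np.polyfit(pts[:,0],pts[:,1],1); print("tilt dz/dx tool",k.round(4),"x range",pts[:,0].min().round(1),pts[:,0].max().round(1))
E
python3 - <<'E'
from h import *
d=np.load("w4.npz"); P=dict(viewer.camera_params("wrist")); P["R"],P["t"]=d["R"],d["t"]
tilt(d["im"],P,observe())
# target: yaw -0.005 ; TCP = pedestal - 24.5 along x
delta(592.5-24.5,-202.7,115,-.005)
E
```

```text
tilt dz/dx tool [  0.0249 -15.7624] x range -7.0 74.2
shift mm tool [-7.711e+01  3.802e+02  3.200e-01] shares [-1.285e-01  6.337e-01  5.000e-04] turn shares [-2.000e-04  2.000e-03  7.334e-01] rows 6.2070540605896865 1.9610805538366562
```

Request:
servo_tool(
  plan=[0, 0, 0, -0.006, 0.03, 0, -1, 0, 0, 0, -0.012, 0.06, 0, -1, 0, 0, 0, -0.015, 0.073, 0, -1, 0, 0, 0, -0.015, 0.073, 0, -1, 0, 0, 0, -0.015, 0.073, 0, -1],
)

```text
t: 16.95
tool_pos: [536.0, -9.1, 115.7]
ee_rot: [-3.142, 0.0, 0.361]
force: [0.2, 0.7, 0.1]
grip_width: 0.559
grasp_force: 22.0
```

Request:
servo_tool(
  plan=[0, 0, 0, -0.015, 0.073, 0, -1, 0, 0, 0, -0.015, 0.073, 0, -1, 0, 0, 0, -0.015, 0.073, 0, -1, 0, 0, 0, -0.012, 0.06, 0, -1, 0, 0, 0, -0.008, 0.04, 0, -1],
)

```text
t: 17.58
tool_pos: [566.9, -201.9, 115.5]
ee_rot: [-3.141, 0.0, 0.36]
force: [-0.2, 0.1, -0.8]
grip_width: 0.558
grasp_force: 22.0
```

Request:
servo_tool(
  plan=[0, 0, 0.2, 0, 0, 0, -1, 0, 0, 0.2, 0, 0, 0, -1, 0, 0, 0.2, 0, 0, 0, -1, 0, 0, 0.13, 0, 0, 0, -1, 0, 0, 0, 0, 0, 0, -1],
)

```text
t: 18.2
tool_pos: [567.1, -199.5, 115.7]
ee_rot: [-3.141, 0.0, -0.002]
force: [0.1, 0.5, -0.3]
grip_width: 0.558
grasp_force: 22.0
```

```bash
python3 - <<'E'
from h import *
im,P,s=wristP(); np.savez("w5.npz",im=im,R=P["R"],t=P["t"]); print(s["tool_pos"].round(1),s["ee_rot"].round(3),s["t"],s["force"],s["grip_width"],s["grasp_force"])
cv2.imwrite("pics/w5.png",im[:,:,::-1]); tilt(im,P,s)
z=s["tool_pos"][2]+13; m=blob(im,(125,100,20),(150,255,255)); print(rect(P,m,z))
m=blob(im,(0,150,60),(8,255,255)); print("red",m.sum(),rect(P,m,60))
delta(592.5-24.5,-202.7,60,-.005)
E
```

```text
[ 567.1 -199.5  115.7] [-3.141e+00  0.000e+00 -2.000e-03] 18.2 [ 0.05856301  0.46597354 -0.34937547] 0.5581876150247773 22.000293508172035
tilt dz/dx tool [  0.0844 -15.1722] x range -6.7 74.1
(array([ 597. , -199.8]), array([90.5, 51.6]), 0.85, array([ 601.3, -199.9]))
red 14976 (array([ 665.8, -202.4]), array([149. ,  35.6]), 89.86, array([ 666.3, -202.5]))
shift mm tool [ 0.87  3.24 55.73] shares [0.0015 0.0054 0.0929] turn shares [-0.0004  0.0006  0.0066] rows 0.8933314843766614 0.01774232217478742
```

View pics/w5.png

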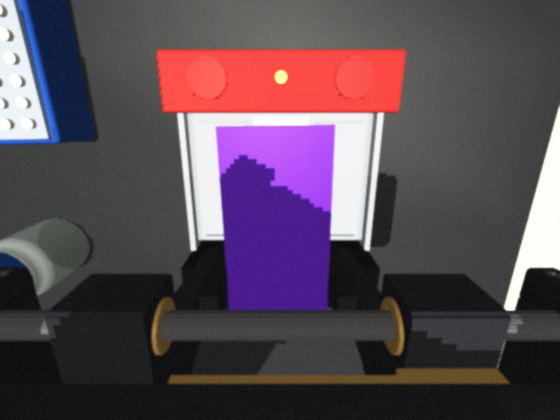

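Plate hangs over the pedestal, red block at (281,80), plate far edge at row 126 and centred between the side walls. About 3 mm of sideways correction remains, then the descent.

Request:
servo_tool(
  plan=[0, 0, 0.03, 0.0006, 0.0045, 0.01, -1, 0, 0, 0, 0, 0, 0.03, -1, 0, 0, 0, 0, 0, 0.03, -1, 0, 0, 0, 0, 0, 0.025, -1, 0, 0, 0, 0, 0, 0.01, -1],
)

```text
t: 18.88
tool_pos: [567.4, -202.0, 51.7]
ee_rot: [-3.141, 0.001, -0.018]
force: [0.2, 0.0, -0.4]
grip_width: 0.556
grasp_force: 22.0
```

Request:
servo_tool(
  plan=[0, 0, 0, 0, 0, 0.002, -1, 0, 0, 0, 0, 0, 0, -1, 0, 0, 0, 0, 0, 0, -1],
)

```text
t: 19.25
tool_pos: [567.9, -202.2, 52.2]
ee_rot: [3.141, -0.001, -0.018]
force: [0.3, -0.2, -1.2]
grip_width: 0.558
grasp_force: 22.0
```

```bash
python3 - <<'E'
from h import *
im,P,s=wristP(); print(s["tool_pos"].round(1),s["ee_rot"].round(3),s["t"],s["force"])
z=s["tool_pos"][2]+12; m=blob(im,(125,100,20),(150,255,255)); print(rect(P,m,z))
m=blob(im,(0,150,60),(8,255,255)); print("red",m.sum(),rect(P,m,60))
E
```

```text
[ 567.9 -202.2   52.2] [ 3.141e+00 -1.000e-03 -1.800e-02] 19.25 [ 0.3036987  -0.22037898 -1.2377779 ]
(array([ 597.6, -203.4]), array([52., 91.]), 89.17, array([ 601.6, -203.1]))
red 34590 (array([ 665.6, -202.5]), array([148.6,  35.6]), 89.88, array([ 666.5, -202.6]))
```

Request:
servo_tool(
  plan=[0, 0, 0, 0, 0, 0.002, -1, 0, 0, 0, 0, 0, 0.002, -1, 0, 0, 0, 0, 0, 0.002, -1, 0, 0, 0, 0, 0, 0.002, -1, 0, 0, 0, 0, 0, 0, -1],
)

```text
t: 19.92
tool_pos: [567.6, -202.1, 46.7]
ee_rot: [-3.142, 0.0, -0.018]
force: [0.3, -0.4, -0.2]
grip_width: 0.559
grasp_force: 22.0
```

Request:
servo_tool(
  plan=[0, 0, 0, 0, 0, 0.001, -1, 0, 0, 0, 0, 0, 0.001, -1, 0, 0, 0, 0, 0, 0, -1],
)

```text
t: 20.3
tool_pos: [567.6, -202.1, 45.6]
ee_rot: [-3.142, 0.0, -0.018]
force: [0.2, -0.2, 0.1]
grip_width: 0.555
grasp_force: 22.0
```

Request:
servo_tool(
  plan=[0, 0, 0, 0, 0, 0.001, -1, 0, 0, 0, 0, 0, 0, -1],
)

```text
t: 20.55
tool_pos: [567.6, -202.0, 45.0]
ee_rot: [-3.142, 0.0, -0.018]
force: [-0.6, -0.1, 0.2]
grip_width: 0.555
grasp_force: 22.0
```

Request:
servo_tool(
  plan=[0, 0, 0, 0, 0, 0.0008, -1, 0, 0, 0, 0, 0, 0, -1],
)

```text
t: 20.8
tool_pos: [567.7, -202.0, 44.5]
ee_rot: [-3.142, 0.0, -0.018]
force: [-0.3, -0.8, -0.9]
grip_width: 0.559
grasp_force: 22.0
```

Request:
servo_tool(
  plan=[0, 0, 0, 0, 0, 0.0007, -1, 0, 0, 0, 0, 0, 0, -1],
)

```text
t: 21.05
tool_pos: [567.7, -202.1, 44.1]
ee_rot: [3.142, 0.0, -0.018]
force: [0.6, -1.5, 0.2]
grip_width: 0.56
grasp_force: 22.0
```

Request:
servo_tool(
  plan=[0, 0, 0, 0, 0, 0.0007, -1, 0, 0, 0, 0, 0, 0, -1],
)

```text
t: 21.3
tool_pos: [567.7, -202.1, 43.9]
ee_rot: [3.141, -0.0, -0.018]
force: [0.1, 0.2, 1.0]
grip_width: 0.555
grasp_force: 22.0
```

Request:
servo_tool(
  plan=[0, 0, 0, 0, 0, 0.0005, -1, 0, 0, 0, 0, 0, 0, -1],
)

```text
t: 21.55
tool_pos: [567.7, -202.1, 43.7]
ee_rot: [3.141, -0.0, -0.018]
force: [-1.6, 0.9, 4.0]
grip_width: 0.555
grasp_force: 22.0
```

Contact at 4 N. I ease the grip and then open.

Request:
servo_tool(
  plan=[0, 0, 0, 0, 0, 0, -1, 0, 0, 0, 0, 0, 0, -1, 0, 0, 0, 0, 0, 0, 0.3, 0, 0, 0, 0, 0, 0, 0.5, 0, 0, 0, 0, 0, 0, 1],
  newtons=4,
)

```text
t: 22.18
tool_pos: [567.6, -202.0, 43.2]
ee_rot: [-3.141, 0.0, -0.018]
force: [-0.5, -0.3, 0.6]
grip_width: 0.839
grasp_force: 0.0
```

Request:
servo_tool(
  plan=[0, 0, 0, 0, 0, 0, 1, 0, 0, 0, 0, 0, 0, 1, 0, 0, 0, 0, 0, 0, 1, 0, 0, 0, 0, 0, 0, 1],
)

```text
t: 22.68
tool_pos: [567.7, -202.1, 43.4]
ee_rot: [3.142, -0.0, -0.018]
force: [-0.5, 0.2, -0.4]
grip_width: 1.003
grasp_force: 0.0
```

Request:
servo_tool(
  plan=[0, 0, 0, 0, 0, -0.02, 1, 0, 0, 0, 0, 0, -0.05, 1, 0, 0, 0, 0, 0, -0.07, 1, 0, 0, 0, 0, 0, -0.06, 1, 0, 0, 0, 0, 0, 0, 1],
)

```text
t: 23.3
tool_pos: [568.6, -202.6, 167.0]
ee_rot: [3.138, -0.006, -0.018]
force: [0.0, -0.7, -0.8]
grip_width: 0.999
grasp_force: 0.0
```

```bash
python3 - <<'E'
from h import *
im,P,s=wristP(); print(s["tool_pos"].round(1),s["ee_rot"].round(3),s["t"],s["force"],s["grip_width"])
cv2.imwrite("pics/w6.png",im[:,:,::-1])
m=blob(im,(125,100,20),(150,255,255)); print(rect(P,m,56))
m=blob(im,(0,150,60),(8,255,255)); print("red",m.sum(),rect(P,m,60))
E
```

```text
[ 568.6 -202.6  167. ] [ 3.138 -0.006 -0.018] 23.3 [ 0.02587386 -0.65642628 -0.78602984] 0.9990719109651016
(array([ 592.2, -203.5]), array([ 52.5, 101.1]), 88.95, array([ 595.2, -203.1]))
red 9026 (array([ 665.6, -202.4]), array([149.1,  35.5]), 89.89, array([ 666.1, -202.4]))
```

View pics/w6.png

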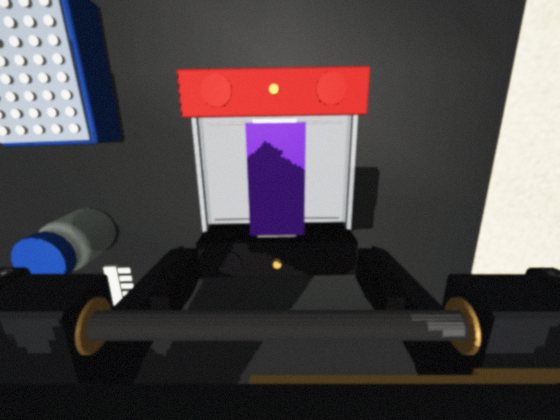

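The plate lies flat, with a white sliver of pedestal visible at both ends (rows 120 and 237). It is about 1 mm off centre and square to within 0.02 rad, so I hand in.

Request:
servo_tool(
  plan=[0, 0, 0, 0, 0, 0, 1, 0, 0, 0, 0, 0, 0, 1],
)

```text
t: 23.6
tool_pos: [567.3, -201.9, 162.4]
ee_rot: [-3.141, 0.002, -0.018]
force: [1.1, -0.7, -0.3]
grip_width: 1.003
grasp_force: 0.0
```

```bash
python3 -c "
from h import *
print(r.finish_job())"
```

```text
the job is handed in; nothing more can be done
None
```

The violet plate was slid out, lifted and laid on the white pedestal about 1 mm off centre and within about 0.02 rad of square, then released; I handed the job in at 23.6 s, but no verdict came back.

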